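Load a grinding jar into the bench mill and latch its swing clamp

TASK

Load the blue-ringed grinding jar into the bench mill: set it fully home in the mill's cup, gently, without dropping it. Then swing the red clamp arm over it by its black knob, up over the cam and on until it drops into its low notch and its shoe clamps the jar's lid; feel for the notch, never force the arm, and let go. Leave everything else on the bench alone.

Things in the scene. Friction and masses are not known exactly. Their poses are not given: they have to be found in the camera images.
- mill: Bench ball mill, fixed: grey housing 260 x 300 mm with an aluminium plate on top, 104 mm above the bench. Origin on the bench under the housing's centre; z up; x points from the operating panel to the back. A steel cup (outer radius 38, rim 28 mm above the plate) holds one jar; 95 mm beside it, towards +y, stands the clamp's post (top 232 mm above the bench).
- mill_seat (a point): Centre of the cup's inner floor, 108 mm above the bench. The bore is 28.5 mm in radius and 24 mm deep, its mouth 132 mm above the bench.
- mill_post (a point): Axis of the clamp's upright post, at the plate's top, 104 mm above the bench: the clamp arm turns about it and slides up and down on it. It stands 95 mm from the cup's axis.
- cam_base: Foot of the cam collar, radius 42 mm, round the post on the plate; origin on the post's axis. A pin on the clamp's sleeve rides the collar: a ramp, a high level, then a notch (0.04 rad of play) with a hard stop at once beyond, which more than about 15 N at the knob would damage. The collar is set by hand: the notch lies anywhere within 0.3 rad either side of the arm pointing at the cup.
- clamp: Red clamp arm, 24 mm wide, reaching 149 mm from the post, its top 208 mm above the bench when down. Origin on the post's axis, x along the arm. It starts parked on the robot's side of the post and turns counter-clockwise (seen from above) by 1.1 to 1.9 rad to its notch over the cup. On the way the cam lifts it 10 mm against a spring that presses it down with up to 19 N.
- clamp_knob (a point): Mid-height of the black upright knob on the clamp arm, 138 mm from the post's axis: round, 18 mm in diameter, 42 mm tall. With the arm down this point is 229 mm above the bench (knob from 208 to 250 mm); on the cam 10 mm higher; clamped on a jar 2 mm higher. Turning up the ramp takes 2 to 6 N here, the high level 1 N; the ramp ends at least 0.3 rad before the arm points at the cup.
- clamp_pad (a point): Centre of the underside of the rubber clamp shoe (28 mm along the arm, 60 mm across) under the arm, 95 mm from the post's axis.
- blue_jar_center (a point): Centre (half-way up, 41 mm above its underside) of the steel grinding jar with the BLUE ring: 54 mm in diameter, with a flat lid 58 mm in diameter from 58 to 82 mm above the underside; about 0.45 kg. z up along its axis. It starts upright on the bench.
- blue_jar: The same jar; its origin is the centre of its underside.
- yellow_jar: A like jar with a YELLOW ring, to be left alone. Origin under its centre.
- amber_bottle: Amber bottle with blue cap, radius 36, 155 mm tall; leave alone. Origin under its centre.
- flask: Conical glass flask, radius 38, 108 mm tall; leave alone. Origin under its centre.
- beaker: Glass beaker, radius 32, 85 mm tall; leave alone. Origin under its centre.
- mortar: White mortar bowl, radius 48, 50 mm tall; leave alone. Origin under its centre.
- spatula: Spatula, 190 mm long, lying flat; leave alone. x along it.
- wash_bottle: White wash bottle with red cap, radius 30, 150 mm tall; leave alone. Origin under its centre.
Things that resemble listed ones, but are neither listed nor needed, are in the scene too. What is shaped like the blue_jar but green or purple is not meant.

How it is judged (in metres and radians):
On the way, in this order (a step that is already met when the one before it is completed fails the run):
1. the blue-ringed jar stands fully home in the cup while the clamp is still down and parked (horizontal distance between blue_jar_center and mill_seat below 0.004 m and z of blue_jar_center in the frame of mill_seat below 0.0435 m and z of clamp_knob in the frame of mill below 0.2335 m), for 0.2 s.
2. the clamp arm has ridden up on its cam with the jar in place (z of clamp_knob in the frame of mill above 0.236 m and z of blue_jar_center in the frame of mill_seat below 0.0435 m and contact force between clamp and cam_base above 5 N), for 0.1 s.
At the end, for the whole second after the job is handed in: The blue-ringed jar stands on the cup's floor (within 2.5 mm, and 4 mm of its axis), the clamp arm has dropped into its notch over it (within 4.5 mm of fully down, shoe's centre within 35 mm of the jar's axis) and presses on its lid with over 6 N; all is at rest (all of step 1 and horizontal distance between clamp_pad and blue_jar_center below 0.035 m and contact force between clamp and blue_jar above 6 N and linear speed of blue_jar below 0.02 m/s and angular speed of clamp below 0.05 rad/s); the robot touches nothing.
It fails at once if the clamp is forced on its cam or against its stop: pin on collar with more than 60 N, about 15 N at the knob (contact force between clamp and cam_base above 60 N).
It fails at once if another thing on the bench is pushed more than 20 mm (distance of any of yellow_jar, amber_bottle, flask, beaker, mortar, spatula, wash_bottle from where it was at the start of the episode above 0.02 m).
It fails at once if the jar is dropped or thrust into the cup (faster than 0.25 m/s in the cup's bore) (linear speed of blue_jar above 0.25 m/s and horizontal distance between blue_jar_center and mill_seat below 0.01 m and z of blue_jar_center in the frame of mill_seat below 0.065 m).
It also fails if it takes over 67 s, if anything falls off the work surface, if the arm or the gripper's body presses on something with over 40 N, if the wrist force passes 120 N, or if a joint passes its speed limit or range.

ROBOT

A 7-joint arm with a two-finger parallel gripper is mounted at the origin on the work surface. World frame = base frame: x ahead of the robot, y to its left, z up, the work surface at z = 0. Lengths are in m, angles in degrees, forces in N, time in s.
With the tool pointing down it reaches from about 0.4 to 0.875 m from the base axis. Payload 6.5 kg.
Tool frame: the origin (TCP) lies on the centre line of the jaws, within the pads' length; the fingertips stand 19 mm ahead of it and the grasp point (between the pads) is the TCP; z points along the fingers, y is the line along which they close (so a half turn about z gives the same grasp; the last joint's range is limited). The gripper opens to 88 mm and grips with 3 to 60 N. Pads are 18 mm wide; open, the fingers measure 123 mm over their backs; the gripper's body (75 mm by 187 mm) begins 45 mm behind the grasp point.
Start: joints at [-78.048, 30.733, -0.252, 88.115, 0.149, 61.152, -4.079], TCP at [0.176, 0.626, 0.258] pointing down, gripper open.
Joint ranges: [-154.64, 154.64], [-21.42, 123.67], [-72.66, 72.17], [13.99, 137.28], [-74.86, 254.86], [10.95, 109.41], [-158.01, 158.01]. Speed limits (degrees/s): [136.94, 136.94, 180, 180, 180, 180, 180].

INTERFACE

Orientations are given as [roll, pitch, yaw] about the fixed x, y, z axes, in that order (R = Rz(yaw) Ry(pitch) Rx(roll)).
In Python, from workcell import r, cams gives the robot as it stands.
- The arm moves only by the tool drive_tool, never from a script. Its argument "plan" is a list that holds one entry, the list of rows, each a list of 7 numbers: the closure, from 0 (fully open) to 1 (shut), then the shift along the tool's x, y, z in m, then the turn, a rotation vector about the tool's x, y, z in degrees. A call has 1 to 20 rows; each row shifts and turns the commanded pose from where the row before left it, along the tool's axes as they then stand; what a row does not reach is not made up. A row lasts 1/8 s, in which the tool goes at most 62.5 mm and 10.7 degrees, less where a joint would pass 70% of its speed; a pose out of reach is approached as far as the arm can. A call with a gripper value outside its range is refused whole. The fingers move at their own pace and stop on an object; "squeeze" is the grip in N (left out, the last holds). Time passes only in rows, so rows that do not move let the fingers close. It gives the time, the measured TCP pose, the force, the opening and the grip force at its end, in the units of the state.
- r.sense(): the state, without advancing time (a new reading comes with each control period).
- cams.get_image(name): name is "side" or "top" or "wrist"; returns (picture, depth): 384x512x3 uint8, red, green, blue; 384x512 float32, m along the optical axis (not along the pixel's ray), 0 where there is no reading.
- cams.camera_params(name): a dict with "camera_matrix" (3x3 intrinsics, pixels), "T" (4x4, takes a point from camera to world coordinates). Camera axes: x right, y up, looking along -z (the intrinsics and any distortion apply to the point x, -y, -z); pixel columns grow to the right and rows downward; lengths in m; the calibration is good to about 2 mm. A picture is of the moment at which its call begins: read the wrist's pose just before it. camera_params takes no time and is no camera call; for the wrist camera it gives the pose at the moment of the call.
- r.close_job(): hands the job in; it is judged then, once.
Trained networks look in the newest picture that a camera, given by its name, has taken for a name from the list of things; names that differ only in an ending like _2 or _b are one class to them, and where a whole thing is asked for, a point or a joint stands for the part that bears it (a point fixed in the world has none). Each returns a list of dicts, best first, with "p" (0 to 1); they miss things now and then, are a little off and sometimes report something else, mostly with a low value. They report only what shows in the picture. A call takes as long as a camera call. They do not tell look-alikes from the thing itself.
- cams.find_in(name, camera): "box" ([left, top, right, bottom] as shares, 0 to 1, of the picture: columns of its width, rows of its height, round what is visible of it).
The state is a dict: "time": time; "joints": joint angles; "qd": joint speeds; "effort": joint torques, N m; "tool_pos": TCP position; "tcp_rot": TCP orientation; "contact_force": force on the tool from outside, world axes, zero at the start; "ft_torque": the same for the moment, N m; "gripper_width": finger opening in m; "grip_force": force on a finger pad.
Only numpy, scipy, OpenCV 4.12 (cv2) and the standard library are available. Lean on these libraries where they do the work, as an engineer would, in place of code of your own. Each camera call takes 0.05 s, during which the arm holds its last target. There are 200 camera calls.

## Working session

There is one attempt and no reset: what is moved stays moved. The work goes in short steps, Python scripts to look and compute and a tool call to move; the robot and the scene stay as the last step left them, time stands still between calls to the robot, and variables do not carry over. Pictures are saved under pics/ and viewed, at most 10 in all, crops included, and the job is handed in when it is done.

Besides the shell and the picture viewer there is one more tool, called after ">>>" by a JSON object that holds its "name" and its "arguments", one argument or row to a line. drive_tool: Moves the arm, as the interface text tells. Its arguments: {"type":"object","properties":{"plan":{"type":"array"},"squeeze":{"type":"number"}},"required":["plan"]}

```bash
ls; mkdir -p pics; cat > h.py <<'E'
import numpy as np,cv2
from workcell import r,cams
def shot(n,f=None):
    P=cams.camera_params(n); im,d=cams.get_image(n)
    if f: cv2.imwrite('pics/'+f,im[:,:,::-1])
    return im,d,P
def cloud(d,P):
    K=np.array(P['camera_matrix']);T=np.array(P['T'])
    v,u=np.mgrid[:d.shape[0],:d.shape[1]]
    p=np.stack([(u-K[0,2])/K[0,0]*d,-(v-K[1,2])/K[1,1]*d,-d],-1)
    return p@T[:3,:3].T+T[:3,3]
E
python3 - <<'E'
from h import *
print(r.sense())
for n in('side','top'):
    im,d,P=shot(n,n+'0.png'); np.savez('/tmp/'+n,im=im,d=d,X=cloud(d,P)); print(n,np.round(P['T'],3).tolist(),P['camera_matrix'])
    for k in('blue_jar','mill','clamp','clamp_knob'):
        print(k,[(np.round(np.array(b['box'])*[512,384,512,384]).astype(int).tolist(),round(b['p'],2)) for b in cams.find_in(k,n)[:5]])
a=cv2.imread('pics/side0.png')
E
```

```text
pics
{'time': 0.0, 'joints': array([-78.05067805,  30.77765943,  -0.25382414,  88.16912825,
         0.14962113,  61.15078303,  -4.08085614]), 'qd': array([-0.06821298, -0.0174268 ,  0.02315539, -0.02938096, -0.07715537,
        0.01340323, -0.01694378]), 'effort': array([ 3.25398414e-04, -5.70980823e+01,  9.91206653e-01, -2.51609731e+01,
       -5.60880883e-02,  1.79812656e-02,  1.58114685e-04]), 'tool_pos': array([0.17621985, 0.62506913, 0.25684797]), 'tcp_rot': array([-1.79903079e+02,  7.96328050e-03,  1.64260319e+02]), 'contact_force': array([-0.32800179,  0.2957709 ,  0.1449816 ]), 'ft_torque': array([-0.02328678,  0.00978246,  0.03281015]), 'grip_force': 0.0, 'gripper_width': 0.08809186690086505}
side [[0.93, 0.204, -0.305, 0.095], [-0.367, 0.511, -0.777, -1.058], [-0.003, 0.835, 0.551, 0.906], [0.0, 0.0, 0.0, 1.0]] [[357.19551475   0.         255.20839086]
 [  0.         357.19551475 195.00021713]
 [  0.           0.           1.        ]]
blue_jar [([317, 246, 335, 276], 0.89), ([304, 268, 325, 300], 0.73), ([272, 274, 295, 302], 0.71)]
mill [([223, 156, 314, 237], 0.88)]
clamp [([231, 162, 269, 184], 0.57)]
clamp_knob [([227, 159, 268, 186], 0.6)]
top [[0.018, 0.993, -0.114, 0.379], [-1.0, 0.02, 0.02, -0.024], [0.022, 0.114, 0.993, 1.258], [0.0, 0.0, 0.0, 1.0]] [[384.33308015   0.         251.40279932]
 [  0.         384.33308015 194.41884704]
 [  0.           0.           1.        ]]
blue_jar [([348, 173, 369, 193], 0.95), ([337, 202, 363, 224], 0.91)]
mill [([154, 120, 260, 216], 0.69), ([363, 240, 391, 270], 0.29)]
clamp [([173, 159, 195, 206], 0.73), ([170, 149, 201, 174], 0.35)]
clamp_knob [([174, 161, 196, 206], 0.67), ([299, 202, 321, 216], 0.55)]
```

```bash
python3 - <<'E'
import cv2
a=cv2.imread('pics/top0.png');cv2.imwrite('pics/top0c.png',cv2.resize(a[100:300,140:410],None,fx=2.9,fy=2.9,interpolation=2))
a=cv2.imread('pics/side0.png');cv2.imwrite('pics/side0c.png',cv2.resize(a[140:320,190:400],None,fx=3.3,fy=3.3,interpolation=2))
E
```

```text
(no output)
```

View pics/top0c.png

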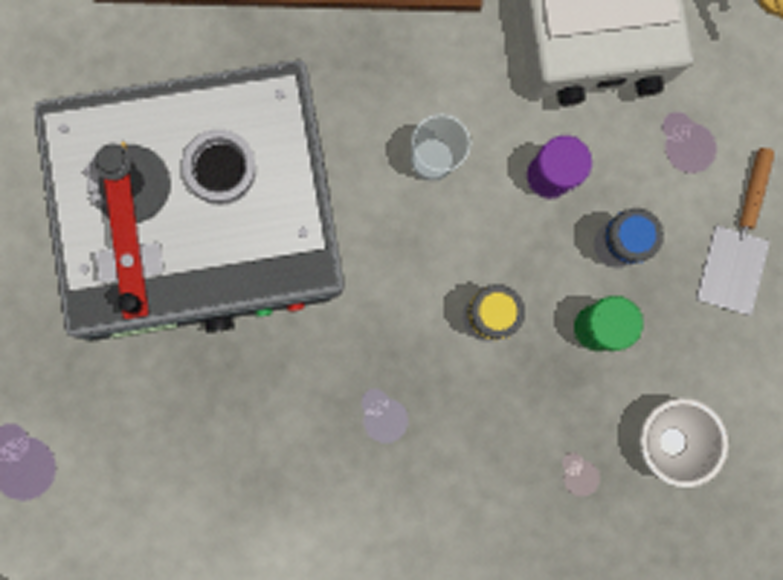

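View pics/side0c.png

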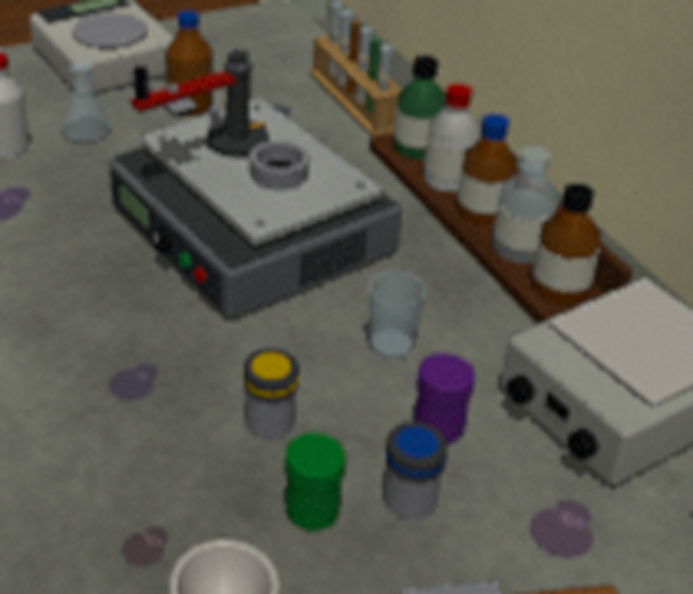

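The jars: blue-topped steel at top-image px (360,181), yellow at (311,208), solid green at (350,211), solid purple at (334,156). The blue one, steel with a blue ring and lid, fits the description in both crops. The cup is at (216,157), the post at (179,155) and the knob at (185,204).

```bash
python3 - <<'E'
from h import *
from scipy.optimize import least_squares
def circ(p):
    s=least_squares(lambda c:np.hypot(p[:,0]-c[0],p[:,1]-c[1])-c[2],[*p.mean(0)[:2],.03],loss='soft_l1',f_scale=.002);return s.x.round(4)
z=np.load('/tmp/top.npz');X=z['X'];im=z['im'].astype(int)
def reg(u0,v0,u1,v1,zl,zh):
    p=X[v0:v1,u0:u1];m=(p[...,2]>zl)&(p[...,2]<zh);return p[m]
def summ(n,p):
    c,(w,h),a=cv2.minAreaRect((p[:,:2]*1000).astype(np.float32));print(n,len(p),'med',np.median(p,0).round(4),'mean',p.mean(0).round(4),'rect',np.round([*c,w,h,a],1),'c/r',np.round(cv2.minEnclosingCircle((p[:,:2]*1000).astype(np.float32))[0],1))
summ('blue lid',reg(343,165,375,200,.074,.1))
summ('yellow',reg(295,190,325,220,.074,.1))
summ('green',reg(335,198,368,228,.05,.1))
summ('purple',reg(318,142,348,172,.05,.1))
p=reg(195,135,235,180,.122,.142);summ('cup rim',p)
summ('plate',reg(150,115,262,220,.098,.110))
summ('post',reg(165,140,190,175,.222,.245))
summ('arm',reg(165,140,200,215,.200,.216))
summ('knob',reg(165,180,200,215,.238,.260))
z=np.load('/tmp/side.npz');X=z['X']
print('side')
summ('blue lid',reg(300,264,328,303,.076,.1))
summ('cup rim',reg(262,180,288,200,.128,.142))
summ('knob',reg(222,155,240,175,.222,.262))
summ('post',reg(255,150,270,175,.225,.245))
E
```

```text
blue lid 274 med [ 0.5644 -0.3805  0.0837] mean [ 0.564  -0.3805  0.0834] rect [ 564.6 -380.6   56.5   56.3   47.3] c/r [ 564.9 -382.2]
yellow 282 med [ 0.4782 -0.2309  0.0834] mean [ 0.4782 -0.2311  0.0832] rect [ 478.5 -231.5   56.    56.1   89.7] c/r [ 478.6 -232.1]
green 308 med [ 0.4683 -0.355   0.083 ] mean [ 0.4678 -0.3555  0.0818] rect [ 4.686e+02 -3.580e+02  5.570e+01  5.840e+01  2.000e-01] c/r [ 469.  -358.2]
purple 297 med [ 0.6398 -0.3027  0.0829] mean [ 0.6402 -0.3029  0.0813] rect [ 641.1 -304.8   55.9   56.3    2.1] c/r [ 642.4 -305.5]
cup rim 230 med [0.6184 0.0643 0.133 ] mean [0.6185 0.0645 0.1326] rect [618.9  64.4  73.1  72.    3.2] c/r [619.3  64. ]
plate 4055 med [0.6108 0.0853 0.1052] mean [0.6109 0.0936 0.1052] rect [607.2 102.9 190.6 270.1  10.7] c/r [607.8 103.4]
post 76 med [0.6    0.1568 0.2329] mean [0.601  0.1571 0.2321] rect [602.  157.6  23.9  24.9  47.5] c/r [599.5 157.3]
arm 443 med [0.5243 0.1441 0.2088] mean [0.5283 0.1438 0.2086] rect [532.6 145.6 156.4  60.6  11.1] c/r [533.8 140.5]
knob 39 med [0.4657 0.1328 0.2501] mean [0.4659 0.133  0.2499] rect [465.6 132.9  15.7  15.2   0. ] c/r [466.3 133.6]
side
blue lid 204 med [ 0.5631 -0.3861  0.0796] mean [ 0.5632 -0.3853  0.0797] rect [ 564.6 -384.5   55.    56.8   81. ] c/r [ 564.3 -384. ]
cup rim 50 med [0.621  0.0624 0.1292] mean [0.6184 0.0616 0.1295] rect [618.   60.1  72.8  69.6  64.7] c/r [619.5  60.5]
knob 29 med [0.4652 0.1268 0.2381] mean [0.4648 0.1282 0.2365] rect [468.3 131.6  21.7  12.6  41.2] c/r [468.4 131.5]
post 19 med [0.6002 0.152  0.2286] mean [0.6003 0.1516 0.2283] rect [600.9 151.3  21.   19.8  27.7] c/r [601.3 152.4]
```

>>> {"name": "drive_tool", "arguments": {
  "plan": [
    [[0,0,0,-0.04,0,0,0],[0,0,0,-0.04,0,0,0],[0,-0.0445,-0.0324,0,0,0,0],[0,-0.0445,-0.0324,0,0,0,0],[0,-0.0445,-0.0324,0,0,0,0],[0,-0.0445,-0.0324,0,0,0,0],[0,-0.0445,-0.0324,0,0,0,0],[0,-0.0445,-0.0324,0,0,0,0],[0,-0.0445,-0.0324,0,0,0,0],[0,-0.0445,-0.0324,0,0,0,0],[0,-0.0445,-0.0324,0,0,0,0],[0,-0.0445,-0.0324,0,0,0,0],[0,-0.0445,-0.0324,0,0,0,0],[0,-0.0445,-0.0324,0,0,0,0],[0,-0.0445,-0.0324,0,0,0,0],[0,0,0,0,0,0,10.6],[0,0,0,0,0,0,10.6],[0,0,0,0,0,0,10.6],[0,0,0,0,0,0,10.6],[0,0,0,0,0,0,10.6]]
  ]
}}

```text
time: 3.0
tool_pos: [0.6189, 0.0634, 0.3378]
tcp_rot: [180.0, -0.0, 110.9]
contact_force: [-0.2, 0.3, 0.2]
gripper_width: 0.088
grip_force: 0.0
```

>>> {"name": "drive_tool", "arguments": {
  "plan": [
    [[0,0,0,0,0,0,10.6],[0,0,0,0,0,0,0],[0,0,0,0,0,0,0]]
  ]
}}

```text
time: 3.38
tool_pos: [0.6189, 0.0634, 0.3378]
tcp_rot: [180.0, -0.0, 100.9]
contact_force: [-0.4, -0.5, -0.4]
gripper_width: 0.088
grip_force: 0.0
```

```bash
python3 - <<'E'
from h import *
s=r.sense();print(s['tool_pos'],s['tcp_rot'],s['joints'].round(1))
im,d,P=shot('wrist','w1.png');np.savez('/tmp/w1',im=im,d=d,X=cloud(d,P));print(np.round(P['T'],3).tolist(),P['camera_matrix'])
E
```

```text
[0.61886299 0.06335907 0.33775069] [ 1.79999134e+02 -6.45521810e-04  1.00874103e+02] [-31.8  26.1  31.2  88.8 -14.1  69.1  12.7]
[[0.982, -0.179, -0.053, 0.605], [0.187, 0.941, 0.281, 0.136], [-0.0, -0.286, 0.958, 0.466], [0.0, 0.0, 0.0, 1.0]] [[276.51810175   0.         257.74549573]
 [  0.         276.51810175 192.98004308]
 [  0.           0.           1.        ]]
```

View pics/w1.png

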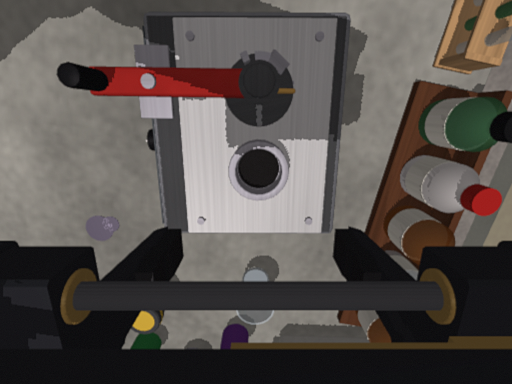

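Wrist picture: the cup's rim is centred near (259,168), post top near (260,78), knob near (75,75); the shroud of the fingers is below. Measuring these.

```bash
python3 - <<'E'
from h import *
z=np.load('/tmp/w1.npz');X=z['X']
def reg(n,u0,v0,u1,v1,zl,zh):
    p=X[v0:v1,u0:u1];p=p[(p[...,2]>zl)&(p[...,2]<zh)];q=(p[:,:2]*1000).astype(np.float32)
    e=cv2.fitEllipse(cv2.convexHull(q)); print(n,len(p),'mean',p.mean(0).round(4),'ell',np.round([*e[0],*e[1]],1),'rect',np.round(sum([list(a) if hasattr(a,'__len__') else [a] for a in cv2.minAreaRect(q)],[]),1))
reg('rim',225,135,295,205,.122,.142)
reg('plate',130,5,350,240,.098,.110)
reg('post',230,50,290,110,.225,.245)
reg('arm',90,60,240,100,.200,.216)
reg('knob',50,55,110,100,.243,.260)
im=z['im'];g=im[130:205,225:295].max(2)
m=(g<60).astype(np.uint8);n,l,s,c=cv2.connectedComponentsWithStats(m);k=1+s[1:,4].argmax();print(s[k],c[k]+[225,130])
P=None
E
```

```text
rim 1329 mean [0.6179 0.0666 0.132 ] ell [618.1  66.2  73.9  74.3] rect [618.1  66.1  73.8  73.7  54.8]
plate 24699 mean [0.6069 0.1132 0.105 ] ell [604.6 107.6 234.3 394.7] rect [605.8 104.3 190.5 270.   10.6]
post 886 mean [0.6009 0.1589 0.2327] ell [600.9 159.   25.2  25.5] rect [601.1 159.   25.3  25.1  56.8]
arm 4128 mean [0.5245 0.1454 0.2088] ell [519.1 144.4  30.  182.2] rect [519.6 144.6 131.2  29.2   9.8]
knob 598 mean [0.4672 0.1354 0.2496] ell [465.7 135.3  17.3  17.6] rect [466.  135.3  17.3  17.1  86.6]
[  13   19   41   39 1258] [257.86486486 168.06597774]
```

>>> {"name": "drive_tool", "arguments": {
  "plan": [
    [[0,-0.0476,-0.0153,0,0,0,0],[0,-0.0476,-0.0153,0,0,0,0],[0,-0.0476,-0.0153,0,0,0,0],[0,-0.0476,-0.0153,0,0,0,0],[0,-0.0476,-0.0153,0,0,0,0],[0,-0.0476,-0.0153,0,0,0,0],[0,-0.0476,-0.0153,0,0,0,0],[0,-0.0476,-0.0153,0,0,0,0],[0,-0.0476,-0.0153,0,0,0,0],[0,0,0,0.025,0,0,10.6],[0,0,0,0.025,0,0,10.6],[0,0,0,0,0,0,10.6],[0,0,0,0,0,0,10.6],[0,0,0,0,0,0,10.6],[0,0,0,0,0,0,10.6],[0,0,0,0,0,0,10.6],[0,0,0,0,0,0,10.6],[0,0,0,0,0,0,0],[0,0,0,0,0,0,0]]
  ]
}}

```text
time: 5.8
tool_pos: [0.5628, -0.3833, 0.2877]
tcp_rot: [-180.0, -0.0, 16.1]
contact_force: [0.2, -0.1, -1.6]
gripper_width: 0.0881
grip_force: 0.0
```

```bash
python3 - <<'E'
from h import *
s=r.sense();print(s['tool_pos'],s['tcp_rot'],s['joints'].round(1))
im,d,P=shot('wrist','w2.png');X=cloud(d,P)
print([(np.round(np.array(b['box'])*[512,384,512,384]).astype(int).tolist(),round(b['p'],2)) for b in cams.find_in('blue_jar','wrist')])
hsv=cv2.cvtColor(im,cv2.COLOR_RGB2HSV)
t=s['tool_pos']
m=(X[...,2]>.077)&(X[...,2]<.09)&(np.hypot(X[...,0]-.5645,X[...,1]+.383)<.04)
p=X[m];q=(p[:,:2]*1000).astype(np.float32);e=cv2.fitEllipse(cv2.convexHull(q));c=np.array(e[0])/1000
v,u=np.nonzero(m);print('px',u.mean(),v.mean(),'ell',e,p.mean(0))
a=np.radians(s['tcp_rot'][2]);D=c-t[:2];print('tool d',D@[np.cos(a),np.sin(a)],D@[np.sin(a),-np.cos(a)])
E
```

```text
[ 0.56279907 -0.38325191  0.28766436] [-1.79991374e+02 -3.08388824e-03  1.61061744e+01] [ -1.   42.1  53.7  83.2 -34.6  72.1 -17.7]
[([201, 197, 243, 255], 0.88), ([234, 144, 279, 195], 0.68)]
px 256.50894988066824 170.20286396181385 ell ((564.296875, -380.6570739746094), (56.542991638183594, 57.71364212036133), 106.55687713623047) [ 0.56518124 -0.38039581  0.08276943]
tool d 0.0021588683179643406 -0.0020774656672878132
```

View pics/w2.png

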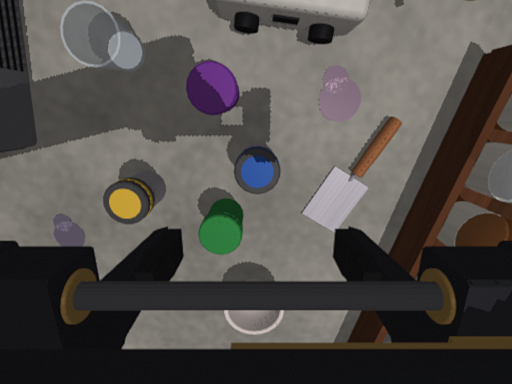

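Blue-lidded steel jar confirmed at (256,170), clear of green (220,228) and purple (213,87) along the closing line. Descending and gripping; I'll release once and look again to calibrate the tool's y bias.

>>> {"name": "drive_tool", "arguments": {
  "plan": [
    [[0,0.002,-0.002,0.045,0,0,0],[0,0,0,0.045,0,0,0],[0,0,0,0.045,0,0,0],[0,0,0,0.045,0,0,0],[0,0,0,0.025,0,0,0],[0,0,0,0.014,0,0,0],[0,0,0,0,0,0,0],[0.5,0,0,0,0,0,0],[0.5,0,0,0,0,0,0],[0.5,0,0,0,0,0,0],[0.5,0,0,0,0,0,0],[0.5,0,0,0,0,0,0],[0.5,0,0,0,0,0,0],[0.5,0,0,0,0,0,0]]
  ],
  "squeeze": 5
}}

```text
time: 7.65
tool_pos: [0.5646, -0.3813, 0.0693]
tcp_rot: [179.9, -0.0, 15.9]
contact_force: [1.6, -2.0, 4.6]
gripper_width: 0.0577
grip_force: 5.0
```

>>> {"name": "drive_tool", "arguments": {
  "plan": [
    [[0,0,0,0,0,0,0],[0,0,0,0,0,0,0],[0,0,0,0,0,0,0],[0,0,0,0,0,0,0],[0,0,0,-0.039,0,0,0],[0,0,0,-0.045,0,0,0],[0,0,0,-0.045,0,0,0],[0,0,0,-0.045,0,0,0],[0,0,0,-0.045,0,0,0],[0,0,0,0,0,0,0],[0,0,0,0,0,0,0]]
  ]
}}

```text
time: 9.02
tool_pos: [0.564, -0.3803, 0.2869]
tcp_rot: [-179.9, 0.0, 15.9]
contact_force: [0.0, -0.1, 0.2]
gripper_width: 0.088
grip_force: 0.0
```

```bash
cat > jar.py <<'E'
from h import *
s=r.sense();print(s['tool_pos'],s['tcp_rot'],s['joints'].round(1))
im,d,P=shot('wrist');X=cloud(d,P)
t=s['tool_pos']
m=(X[...,2]>.077)&(X[...,2]<.09)&(np.hypot(X[...,0]-.5645,X[...,1]+.381)<.04)
p=X[m];q=(p[:,:2]*1000).astype(np.float32);e=cv2.fitEllipse(cv2.convexHull(q));c=np.array(e[0])/1000
a=np.radians(s['tcp_rot'][2]);print(e)
for D in(c-t[:2],p.mean(0)[:2]-t[:2]):print('tool d',D@[np.cos(a),np.sin(a)],D@[np.sin(a),-np.cos(a)])
E
python3 jar.py
```

```text
[ 0.56397796 -0.38026272  0.28691139] [-1.79933344e+02  1.63469770e-02  1.58612589e+01] [ -1.4  42.1  53.7  83.3 -34.7  72.1 -18.1]
((564.2571411132812, -380.6864013671875), (57.124267578125, 57.41016387939453), 131.31002807617188)
tool d 0.00015275938777589926 0.0004838541820106919
tool d 0.0013318646669425995 0.0004560035239707111
```

Bias known: y +0.5 mm, x cancels. Target TCP over the cup ≈ (0.6175, 0.0659). Grip and lift.

>>> {"name": "drive_tool", "arguments": {
  "plan": [
    [[0,0,0,0.045,0,0,0],[0,0,0,0.045,0,0,0],[0,0,0,0.045,0,0,0],[0,0,0,0.045,0,0,0],[0,0,0,0.025,0,0,0],[0,0,0,0.013,0,0,0],[0,0,0,0,0,0,0],[0.5,0,0,0,0,0,0],[0.5,0,0,0,0,0,0],[0.5,0,0,0,0,0,0],[0.5,0,0,0,0,0,0],[0.5,0,0,0,0,0,0],[0.5,0,0,0,0,0,0],[0.5,0,0,0,0,0,0],[0.5,0,0,0,0,0,0],[0.5,0,0,-0.01,0,0,0],[0.5,0,0,-0.03,0,0,0],[0.5,0,0,-0.04,0,0,0],[0.5,0,0,-0.04,0,0,0],[0.5,0,0,0,0,0,0]]
  ],
  "squeeze": 30
}}

```text
time: 11.58
tool_pos: [0.5648, -0.3816, 0.1922]
tcp_rot: [179.8, -0.1, 15.9]
contact_force: [0.6, 0.6, -5.6]
gripper_width: 0.0571
grip_force: 30.0
```

>>> {"name": "drive_tool", "arguments": {
  "plan": [
    [[0.5,0,0,-0.035,0,0,-10.6],[0.5,0,0,-0.035,0,0,-10.6],[0.5,0,0,0,0,0,-10.6],[0.5,0,0,0,0,0,-10.6],[0.5,0,0,0,0,0,-10.6],[0.5,0,0,0,0,0,-10.6],[0.5,0,0,0,0,0,-10.6],[0.5,0,0,0,0,0,-10.6],[0.5,0.02,0.006,0,0,0,0],[0.5,0.043,0.0135,0,0,0,0],[0.5,0.043,0.0135,0,0,0,0],[0.5,0.043,0.0135,0,0,0,0],[0.5,0.043,0.0135,0,0,0,0],[0.5,0.043,0.0135,0,0,0,0],[0.5,0.043,0.0135,0,0,0,0],[0.5,0.043,0.0135,0,0,0,0],[0.5,0.043,0.0135,0,0,0,0],[0.5,0.043,0.0135,0,0,0,0],[0.5,0.02,0.006,0,0,0,0],[0.5,0,0,0,0,0,0]]
  ]
}}

```text
time: 14.08
tool_pos: [0.6153, 0.0666, 0.2586]
tcp_rot: [-179.9, -0.1, 100.8]
contact_force: [-0.1, -1.3, -4.8]
gripper_width: 0.057
grip_force: 30.0
```

>>> {"name": "drive_tool", "arguments": {
  "plan": [
    [[0.5,0,0,0,0,0,0],[0.5,0,0,0,0,0,0]]
  ]
}}

```text
time: 14.32
tool_pos: [0.6162, 0.0616, 0.2597]
tcp_rot: [-180.0, 0.0, 100.5]
contact_force: [-0.2, -0.1, -4.9]
gripper_width: 0.0569
grip_force: 30.0
```

>>> {"name": "drive_tool", "arguments": {
  "plan": [
    [[0.5,0.004,0.002,0.02,0,0,0],[0.5,0,0,0.02,0,0,0],[0.5,0,0,0,0,0,0],[0.5,0,0,0,0,0,0],[0.5,0,0,0,0,0,0]]
  ]
}}

```text
time: 14.95
tool_pos: [0.6181, 0.0677, 0.2204]
tcp_rot: [179.9, 0.0, 100.6]
contact_force: [-0.4, -0.6, -4.5]
gripper_width: 0.0568
grip_force: 30.0
```

```bash
python3 - <<'E'
from h import *
for i in range(3):
    s=r.sense();print(s['tool_pos'].round(4),s['tcp_rot'].round(2),s['contact_force'].round(1),s['ft_torque'].round(2)); im,d,P=shot('side','s1.png')
a=cv2.imread('pics/s1.png')[130:230,210:330];cv2.imwrite('pics/s1c.png',cv2.resize(a,None,fx=6,fy=6,interpolation=2))
print(s['joints'].round(1))
E
```

```text
[0.6181 0.0677 0.2204] [1.7993e+02 1.0000e-02 1.0065e+02] [-0.4 -0.6 -4.5] [-0.03  0.06 -0.04]
[0.6181 0.0678 0.2204] [179.93   0.   100.65] [-0.9 -0.3 -4.1] [-0.09  0.1   0.  ]
[0.618  0.0679 0.2203] [179.93  -0.   100.66] [ 0.6 -0.6 -4.5] [-0.03  0.06 -0.02]
[-31.3  32.9  29.8  96.  -19.   56.1  15.9]
```

View pics/s1c.png

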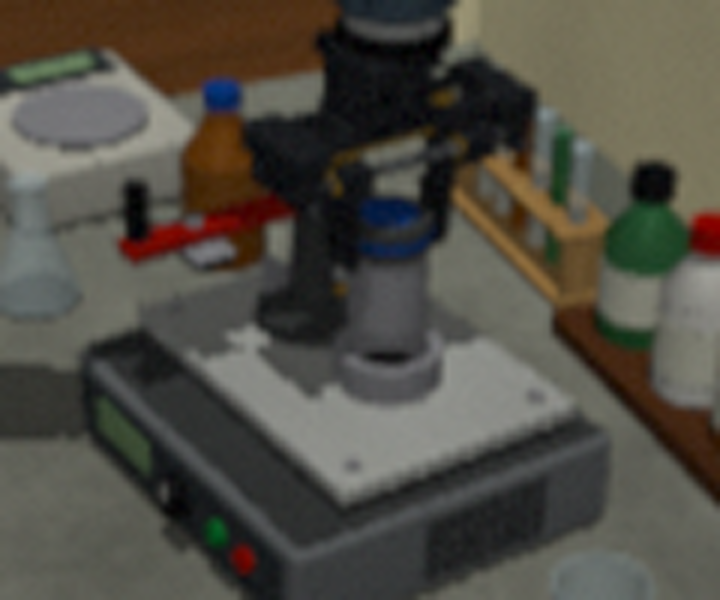

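>>> {"name": "drive_tool", "arguments": {
  "plan": [
    [[0.5,-0.002,-0.001,0.012,0,0,0],[0.5,0,0,0,0,0,0],[0.5,0,0,0,0,0,0],[0.5,0,0,0,0,0,0],[0.5,0,0,0,0,0,0]]
  ]
}}

```text
time: 15.72
tool_pos: [0.6172, 0.0658, 0.2079]
tcp_rot: [180.0, -0.0, 100.7]
contact_force: [-0.7, -0.1, -4.8]
gripper_width: 0.0566
grip_force: 30.0
```

>>> {"name": "drive_tool", "arguments": {
  "plan": [
    [[0.5,0,0,0.003,0,0,0],[0.5,0,0,0.003,0,0,0],[0.5,0,0,0.003,0,0,0],[0.5,0,0,0,0,0,0]]
  ]
}}

```text
time: 16.23
tool_pos: [0.6176, 0.0658, 0.1987]
tcp_rot: [179.9, 0.0, 100.7]
contact_force: [2.2, 0.9, -6.0]
gripper_width: 0.0568
grip_force: 30.0
```

Bottom is about 3 mm into the mouth, without load. Continuing.

>>> {"name": "drive_tool", "arguments": {
  "plan": [
    [[0.5,0,0,0.003,0,0,0],[0.5,0,0,0.003,0,0,0],[0.5,0,0,0.003,0,0,0],[0.5,0,0,0,0,0,0]]
  ]
}}

```text
time: 16.73
tool_pos: [0.6177, 0.0659, 0.1898]
tcp_rot: [179.9, 0.0, 100.7]
contact_force: [5.3, 1.2, -5.4]
gripper_width: 0.0569
grip_force: 30.0
```

>>> {"name": "drive_tool", "arguments": {
  "plan": [
    [[0.5,0,0.001,0.003,0,0,0],[0.5,0,0,0.003,0,0,0],[0.5,0,0,0.002,0,0,0],[0.5,0,0,0,0,0,0]]
  ]
}}

```text
time: 17.23
tool_pos: [0.618, 0.0659, 0.1815]
tcp_rot: [-180.0, 0.0, 100.7]
contact_force: [4.3, -0.4, -5.4]
gripper_width: 0.057
grip_force: 30.0
```

>>> {"name": "drive_tool", "arguments": {
  "plan": [
    [[0.5,0,0.001,0.002,0,0,0],[0.5,0,0,0.0015,0,0,0],[0.5,0,0,0.001,0,0,0],[0.5,0,0,0,0,0,0]]
  ]
}}

```text
time: 17.73
tool_pos: [0.6184, 0.0657, 0.1783]
tcp_rot: [-179.9, -0.0, 100.6]
contact_force: [-3.0, -0.9, 8.5]
gripper_width: 0.0574
grip_force: 30.0
```

Vertical force reversed: on the floor. Release and rise.

>>> {"name": "drive_tool", "arguments": {
  "plan": [
    [[0.35,0,0,0,0,0,0],[0.2,0,0,0,0,0,0],[0,0,0,0,0,0,0],[0,0,0,0,0,0,0],[0,0,0,0,0,0,0],[0,0,0,-0.01,0,0,0],[0,0,0,-0.03,0,0,0],[0,0,0,-0.04,0,0,0],[0,0,0,-0.04,0,0,0],[0,0,0,-0.04,0,0,0],[0,0,0,0,0,0,0],[0,0,0,0,0,0,0]]
  ]
}}

```text
time: 19.23
tool_pos: [0.6186, 0.0662, 0.3369]
tcp_rot: [-180.0, -0.0, 100.7]
contact_force: [0.2, -0.5, -0.8]
gripper_width: 0.088
grip_force: 0.0
```

```bash
python3 - <<'E'
from h import *
s=r.sense();t=s['tool_pos'];print(t,s['tcp_rot'],s['joints'].round(1))
im,d,P=shot('wrist','w3.png');X=cloud(d,P)
def reg(n,c,R,zl,zh):
    m=(X[...,2]>zl)&(X[...,2]<zh)&(np.hypot(X[...,0]-c[0],X[...,1]-c[1])<R)
    p=X[m];q=(p[:,:2]*1000).astype(np.float32);e=cv2.fitEllipse(cv2.convexHull(q));print(n,len(p),np.round([*e[0],*e[1]],1),p.mean(0).round(4))
reg('lid',(.618,.066),.04,.17,.21)
reg('rim',(.618,.066),.05,.122,.142)
reg('post',(.601,.159),.03,.222,.245)
reg('knob',(.466,.1353),.03,.242,.262)
E
```

```text
[0.61857615 0.06615804 0.33690258] [-1.79966099e+02 -1.58374216e-02  1.00660833e+02] [-33.2  26.4  32.8  88.9 -15.   69.1  12.9]
lid 2476 [617.3  66.4  57.6  57.9] [0.617  0.0682 0.1903]
rim 762 [618.   66.3  73.9  74.2] [0.6152 0.0868 0.1323]
post 877 [600.9 159.   25.1  25.4] [0.6009 0.159  0.2328]
knob 624 [465.7 135.5  17.6  17.7] [0.4672 0.1354 0.2494]
```

View pics/w3.png

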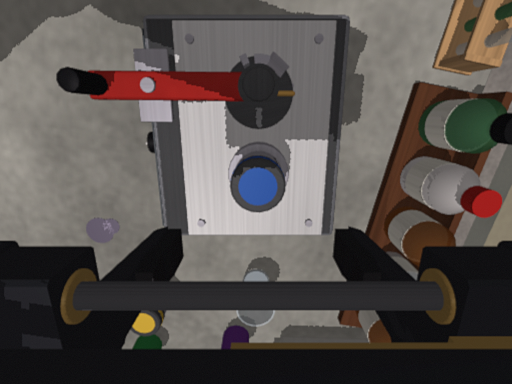

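The jar is home: lid centred at (617.3,66.4) against rim (618.0,66.3), lid top 0.190. Next I look at the collar's height profile for the notch in this same view.

```bash
python3 - <<'E'
from h import *
im,d,P=shot('wrist');X=cloud(d,P);np.savez('/tmp/w3',im=im,d=d,X=X)
c=np.array([.601,.159]);R=np.hypot(X[...,0]-c[0],X[...,1]-c[1])*1000;A=np.degrees(np.arctan2(X[...,1]-c[1],X[...,0]-c[0]))%360
for a in range(0,360,10):
    row=[]
    for r0 in range(12,48,4):
        m=(R>=r0)&(R<r0+4)&(A>=a)&(A<a+10)&(d>0);row.append('%4d'%(np.median(X[m][:,2])*1000) if m.sum()>1 else '   .')
    print(a,*row)
o=(im[...,0].astype(int)-im[...,2]>60)&(R<50)&(im[...,1]>80);print('orange',A[o].mean(),R[o].min(),R[o].max(),X[o].mean(0))
u=im[30:140,200:330];cv2.imwrite('pics/collar.png',cv2.resize(u[:,:,::-1],None,fx=5,fy=5,interpolation=2))
E
```

```text
0  217  216  121  121  119  119  118  110  104
10  216  216  122  121  122  120  119  110  104
20  216  216    .  114  115  114  114  113  105
30  216  216    .  115  115  115  114  105  104
40  217  217    .    .  115  115  115  113  105
50  217  216    .    .  117  117  116  117  115
60  224  216    .    .  121  121  121  121  121
70  217  216    .    .  124  124  125  125  124
80  216  216    .    .  126  126  126  125  104
90  217  216    .    .  126  126  126  126  105
100  217  217    .    .  125  126  126  125  104
110  217  216    .    .    .  115  115  110  104
120  217  216    .    .  133  142  142  142    .
130  217  216    .    .  122  115  115  105  104
140  217  217    .    .    .  115  115  105  104
150  217  216  206    .    .    .  115  105  104
160  217  212  208  208  207  205    .    .    .
170  217  210  208  209  208  208  208  208  208
180  217  209  208  208  208  209  208  208  208
190  216  208  209  208  208  208  208  209  208
200  217  209  208  208  208  208  208  207  204
210  217  209  208  206  116  115  115  107  105
220  217  208  115  115  115  115  115  105  104
230  217  210  115  114  115  115  115  105  104
240  217  116  115  115  114  115  115  106  105
250  217  115  115  115  115  115  115  105  104
260  217  166  115  115  115  115  115  105  104
270  216  115  115  115  115  114  115  105  104
280  216  115  115  115  115  115  115  104  104
290  217  116  115  115  115  115  115  105  105
300  216  115  116  115  115  115  115  105  104
310  216  117  115  115  115  115  115  105  104
320  217  166  115  115  115  115  115  105  104
330  216  216  115  115  115  115  114  105  104
340  217  217  115  114  115  115  115  105  104
350  216  216  115  115  115  115  115  105  104
orange 73.60199785001427 20.377555315954183 39.9184313295101 [0.62622    0.15865872 0.20312481]
```

View pics/collar.png

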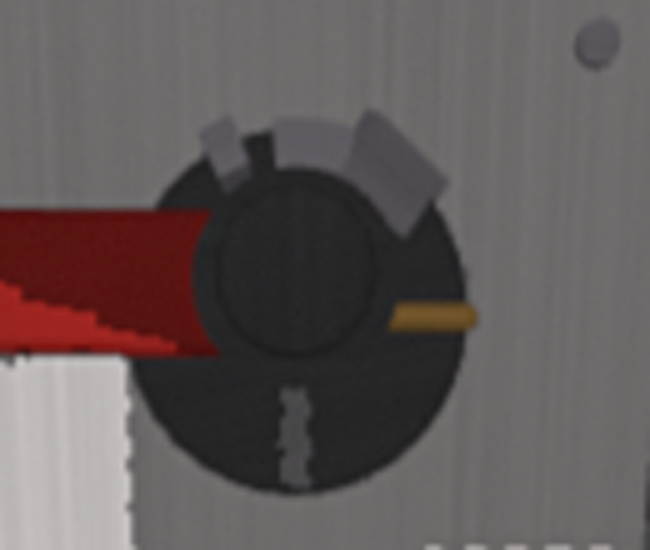

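The picture shows it all: brass pin right of the post, ramp at upper right, high level at top, then the gap (notch) and the tall stop at (225,155).

```bash
python3 - <<'E'
import numpy as np
z=np.load('/tmp/w3.npz');X=z['X'];c=np.array([.601,.159])
R=np.hypot(X[...,0]-c[0],X[...,1]-c[1])*1000;A=np.degrees(np.arctan2(X[...,1]-c[1],X[...,0]-c[0]))
def f(n,m):print(n,m.sum(),np.round([A[m].min(),*np.percentile(A[m],[5,50,95]),A[m].max(),R[m].min(),R[m].max()],1), X[m].mean(0).round(4))
Z=X[...,2]
f('pin',(Z>.117)&(Z<.128)&(R>22)&(R<41)&(abs(A)<25))
for r0,r1 in((28,31),(31,34),(34,37),(37,40)):
    f('high',(Z>.123)&(Z<.130)&(R>r0)&(R<r1)&(A>60)&(A<150))
    f('stop',(Z>.135)&(Z<.15)&(R>r0)&(R<r1)&(A>60)&(A<150))
    f('gap',(Z>.112)&(Z<.117)&(R>r0)&(R<r1)&(A>100)&(A<122))
E
```

```text
pin 94 [-18.4   3.9   9.3  15.6  16.6  22.7  40.6] [0.6323 0.1642 0.1218]
high 1 [71.  71.  71.  71.  71.  30.9 30.9] [0.6111 0.1882 0.1235]Traceback (most recent call last):
  File "<stdin>", line 9, in <module>
  File "<stdin>", line 4, in f
    return umr_minimum(a, axis, None, out, keepdims, initial, where)
ValueError: zero-size array to reduction operation minimum which has no identity
```

```bash
python3 - <<'E'
import numpy as np
z=np.load('/tmp/w3.npz');X=z['X'];c=np.array([.601,.159])
R=np.hypot(X[...,0]-c[0],X[...,1]-c[1])*1000;A=np.degrees(np.arctan2(X[...,1]-c[1],X[...,0]-c[0]))
Z=X[...,2]
def f(n,m):
    if m.sum()>2: print(n,m.sum(),np.round([A[m].min(),*np.percentile(A[m],[5,50,95]),A[m].max()],1))
m=(Z>.119)&(Z<.126)&(R>18)&(R<42)&(abs(A-8)<15);q=X[m]
for lo in range(18,42,4): f('pin R%d'%lo,m&(R>=lo)&(R<lo+4))
for r0,r1 in((28,31),(31,34),(34,37),(37,40)):
    s=(R>r0)&(R<r1)&(A>60)&(A<150)
    print(r0);f('high',(Z>.1235)&(Z<.130)&s);f('stop',(Z>.135)&(Z<.15)&s);f('gap',(Z>.112)&(Z<.117)&s&(A<121))
E
```

```text
pin R22 14 [ 3.2  3.5  8.6 16.5 16.6]
pin R26 22 [ 4.3  4.5 11.  16.  16.1]
pin R30 19 [ 5.1  5.2  9.2 15.3 15.4]
pin R34 21 [ 5.8  6.1 10.9 14.7 14.8]
pin R38 18 [ 6.3  6.4 10.2 14.5 14.6]
28
31
high 59 [ 71.1  75.2  91.9 120.7 129.5]
stop 25 [119.7 120.5 126.1 130.9 131.6]
gap 6 [109.4 110.  114.7 117.9 118.1]
34
high 58 [ 69.6  73.3  89.7 105.4 107.1]
stop 24 [119.8 119.9 125.1 130.7 131.3]
gap 15 [108.7 108.9 113.3 117.4 118.3]
37
high 65 [ 70.5  72.9  88.5 105.9 108. ]
stop 24 [120.3 120.9 126.  130.7 131.1]
gap 19 [108.2 108.4 113.5 117.8 118.4]
```

Measured: pin at 10.2°, and the notch allows its centre at 112.3–114.8°, so the arm must turn about 103° (1.80 rad) to 293.5° in the world. I'll cage the knob loosely and follow the arc about post (0.601, 0.158). First over the knob, rotated to yaw 30.

>>> {"name": "drive_tool", "arguments": {
  "plan": [
    [[0,0.0238,-0.0344,0,0,0,0],[0,0.0238,-0.0344,0,0,0,0],[0,0.0238,-0.0344,0,0,0,0],[0,0.0238,-0.0344,0,0,0,0],[0,0,0,0,0,0,10.1],[0,0,0,0,0,0,10.1],[0,0,0,0,0,0,10.1],[0,0,0,0,0,0,10.1],[0,0,0,0,0,0,10.1],[0,0,0,0,0,0,10.1],[0,0,0,0,0,0,10.1],[0,0,0,0,0,0,0],[0,0,0,0,0,0,0]]
  ]
}}

```text
time: 20.95
tool_pos: [0.4659, 0.1342, 0.3368]
tcp_rot: [180.0, 0.1, 30.2]
contact_force: [0.1, -0.0, 0.5]
gripper_width: 0.0881
grip_force: 0.0
```

```bash
python3 - <<'E'
from h import *
s=r.sense();t=s['tool_pos'];print(t,s['tcp_rot'],s['joints'].round(1))
a=np.radians(s['tcp_rot'][2]);D=np.array([.4657,.134])-t[:2];print(D@[np.cos(a),np.sin(a)],D@[np.sin(a),-np.cos(a)])
im,d,P=shot('wrist');X=cloud(d,P)
m=(X[...,2]>.243)&(X[...,2]<.26)&(np.hypot(X[...,0]-.4657,X[...,1]-.134)<.03);q=(X[m][:,:2]*1000).astype(np.float32);print(m.sum(),cv2.fitEllipse(cv2.convexHull(q)) if m.sum()>10 else'')
m=(X[...,2]>.222)&(X[...,2]<.245)&(np.hypot(X[...,0]-.601,X[...,1]-.158)<.03);q=(X[m][:,:2]*1000).astype(np.float32);print(m.sum(),cv2.fitEllipse(cv2.convexHull(q)) if m.sum()>10 else'')
E
```

```text
[0.46587945 0.13418736 0.33681449] [1.79993532e+02 5.15229256e-02 3.01573414e+01] [-57.8  10.9  42.1 108.8  -8.1  63.3 -72.4]
-0.00024928296573931174 7.184782951717648e-05
369 ((465.9112854003906, 135.48651123046875), (16.90291404724121, 17.414710998535156), 1.9652163982391357)
1085 ((600.941650390625, 158.98538208007812), (25.309133529663086, 25.614809036254883), 22.96714210510254)
```

Same positions from a turned view, so the wrist calibration holds: post (0.601,0.159), knob (0.466,0.1354). Descend and cage.

>>> {"name": "drive_tool", "arguments": {
  "plan": [
    [[0,0.0005,-0.001,0.035,0,0,0],[0,0,0,0.035,0,0,0],[0,0,0,0.022,0,0,0],[0.4,0,0,0,0,0,0],[0.6,0,0,0,0,0,0],[0.74,0,0,0,0,0,0],[0.74,0,0,0,0,0,0],[0.74,0,0,0,0,0,0],[0.74,0,0,0,0,0,0],[0.74,0,0,0,0,0,0]]
  ],
  "squeeze": 5
}}

```text
time: 22.25
tool_pos: [0.4661, 0.1353, 0.2453]
tcp_rot: [180.0, -0.0, 30.0]
contact_force: [0.7, -0.8, -0.2]
gripper_width: 0.0232
grip_force: 0.0
```

>>> {"name": "drive_tool", "arguments": {
  "plan": [
    [[0.74,-0.0023,0.0068,0,0,0,-3],[0.74,-0.0023,0.0068,0,0,0,-3],[0.74,-0.0023,0.0068,0,0,0,-3],[0.74,-0.0023,0.0068,0,0,0,-3],[0.74,-0.0023,0.0068,0,0,0,-3],[0.74,-0.0023,0.0068,0,0,0,-3],[0.74,-0.0023,0.0068,0,0,0,-3],[0.74,-0.0023,0.0068,0,0,0,-3]]
  ]
}}

```text
time: 23.25
tool_pos: [0.4872, 0.0822, 0.2452]
tcp_rot: [-180.0, 0.0, 54.1]
contact_force: [-0.5, 0.2, -0.4]
gripper_width: 0.023
grip_force: 0.2
```

```bash
cat > a.py <<'E'
from h import *
s=r.sense();t=s['tool_pos'];v=t[:2]-[.601,.159];th=np.degrees(np.arctan2(v[1],v[0]))%360
f=s['contact_force'];e=np.array([-np.sin(np.radians(th)),np.cos(np.radians(th))])
print('theta',th.round(2),'R',np.hypot(*v).round(4),'z',t[2].round(4),'psi',s['tcp_rot'][2].round(1),'Ftan',(f[:2]@e).round(2),'Frad',(f[:2]@v/np.hypot(*v)).round(2),'Fz',f[2].round(1),'w',s['gripper_width'],'J',s['joints'].round(0),s['time'])
E
python3 a.py
```

```text
theta 214.01 R 0.1373 z 0.2452 psi 54.1 Ftan -0.5 Frad 0.32 Fz -0.4 w 0.022991896843996978 J [-44.  19.  35. 114. -14.  52. -37.] 23.25
```

>>> {"name": "drive_tool", "arguments": {
  "plan": [
    [[0.74,-0.0023,0.0068,0,0,0,-3],[0.74,-0.0023,0.0068,0,0,0,-3],[0.74,-0.0023,0.0068,0,0,0,-3],[0.74,-0.0023,0.0068,0,0,0,-3],[0.74,-0.0023,0.0068,0,0,0,-3],[0.74,-0.0023,0.0068,0,0,0,-3]]
  ]
}}

```text
time: 24.0
tool_pos: [0.5163, 0.0507, 0.2451]
tcp_rot: [-180.0, 0.0, 72.1]
contact_force: [-0.5, 1.1, 0.2]
gripper_width: 0.0228
grip_force: 0.5
```

```bash
python3 a.py
```

```text
theta 231.97 R 0.1375 z 0.2451 psi 72.1 Ftan -1.06 Frad -0.52 Fz 0.2 w 0.022808233871508248 J [-36.  21.  31. 110. -13.  53. -16.] 24.0
```

>>> {"name": "drive_tool", "arguments": {
  "plan": [
    [[0.74,-0.0023,0.0068,0,0,0,-3],[0.74,-0.0023,0.0068,0,0,0,-3],[0.74,-0.0023,0.0068,0,0,0,-3],[0.74,-0.0023,0.0068,0,0,0,-3]]
  ]
}}

```text
time: 24.5
tool_pos: [0.539, 0.0357, 0.2449]
tcp_rot: [-179.7, -0.0, 84.1]
contact_force: [-5.5, 1.4, 4.8]
gripper_width: 0.0228
grip_force: 3.1
```

```bash
python3 a.py; python3 - <<'E'
from h import *
im,d,P=shot('side','s2.png')
cv2.imwrite('pics/s2c.png',cv2.resize(im[130:230,210:330,::-1],None,fx=6,fy=6,interpolation=2))
E
```

```text
theta 243.29 R 0.138 z 0.2449 psi 84.1 Ftan -5.55 Frad 1.19 Fz 4.8 w 0.02281232776316029 J [-31.  23.  28. 107. -13.  54.  -2.] 24.5
```

View pics/s2c.png

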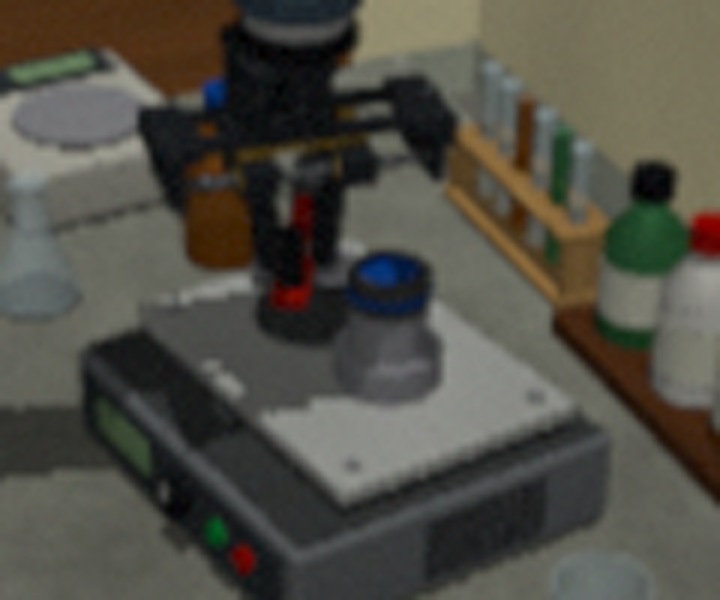

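The arm is being pushed up the ramp (5.5 N), knob caged; the jar stands in the cup at (390,300) in the crop. Continuing a bit slower.

>>> {"name": "drive_tool", "arguments": {
  "plan": [
    [[0.74,-0.0015,0.0045,0,0,0,-2],[0.74,-0.0015,0.0045,0,0,0,-2],[0.74,-0.0015,0.0045,0,0,0,-2],[0.74,-0.0015,0.0045,0,0,0,-2],[0.74,-0.0015,0.0045,0,0,0,-2],[0.74,-0.0015,0.0045,0,0,0,-2]]
  ]
}}

```text
time: 25.3
tool_pos: [0.5654, 0.0255, 0.2449]
tcp_rot: [-179.7, -0.0, 96.0]
contact_force: [-6.8, -0.9, 6.3]
gripper_width: 0.0231
grip_force: 3.8
```

```bash
python3 a.py
```

```text
theta 255.09 R 0.1382 z 0.2449 psi 96.0 Ftan -6.32 Frad 2.65 Fz 6.3 w 0.02306100350120613 J [-27.  25.  26. 103. -13.  55.  10.] 25.3
```

>>> {"name": "drive_tool", "arguments": {
  "plan": [
    [[0.74,-0.0015,0.0045,0,0,0,-2],[0.74,-0.0015,0.0045,0,0,0,-2],[0.74,-0.0015,0.0045,0,0,0,-2],[0.74,-0.0015,0.0045,0,0,0,-2],[0.74,-0.0015,0.0045,0,0,0,-2],[0.74,-0.0015,0.0045,0,0,0,-2]]
  ]
}}

```text
time: 26.05
tool_pos: [0.596, 0.0223, 0.2452]
tcp_rot: [180.0, 0.0, 108.1]
contact_force: [-2.0, -2.4, 2.7]
gripper_width: 0.0229
grip_force: 1.2
```

```bash
python3 a.py
```

```text
theta 267.89 R 0.1367 z 0.2452 psi 108.1 Ftan -1.87 Frad 2.42 Fz 2.7 w 0.022890181327393684 J [-23.  27.  23.  98. -12.  57.  22.] 26.05
```

On the high level (about 2 N). On to just before the notch.

>>> {"name": "drive_tool", "arguments": {
  "plan": [
    [[0.74,-0.0015,0.0045,0,0,0,-2],[0.74,-0.0015,0.0045,0,0,0,-2],[0.74,-0.0015,0.0045,0,0,0,-2],[0.74,-0.0015,0.0045,0,0,0,-2],[0.74,-0.0015,0.0045,0,0,0,-2],[0.74,-0.0015,0.0045,0,0,0,-2],[0.74,-0.0015,0.0045,0,0,0,-2],[0.74,-0.0015,0.0045,0,0,0,-2],[0.74,-0.0015,0.0045,0,0,0,-2]]
  ]
}}

```text
time: 27.18
tool_pos: [0.6381, 0.028, 0.2453]
tcp_rot: [180.0, 0.0, 126.1]
contact_force: [-1.3, -3.2, -0.2]
gripper_width: 0.0228
grip_force: 1.3
```

```bash
python3 a.py
```

```text
theta 285.81 R 0.1362 z 0.2453 psi 126.1 Ftan -2.14 Frad 2.69 Fz -0.2 w 0.022843752332612825 J [-19.  31.  18.  92. -11.  59.  38.] 27.175
```

>>> {"name": "drive_tool", "arguments": {
  "plan": [
    [[0.74,-0.0006,0.0018,0,0,0,-0.8],[0.74,-0.0006,0.0018,0,0,0,-0.8],[0.74,-0.0006,0.0018,0,0,0,-0.8],[0.74,-0.0006,0.0018,0,0,0,-0.8],[0.74,-0.0006,0.0018,0,0,0,-0.8]]
  ]
}}

```text
time: 27.8
tool_pos: [0.6469, 0.0318, 0.2453]
tcp_rot: [180.0, -0.0, 130.0]
contact_force: [-0.9, -0.3, 0.6]
gripper_width: 0.0229
grip_force: 0.0
```

```bash
python3 a.py
```

```text
theta 289.85 R 0.1352 z 0.2453 psi 130.0 Ftan -0.91 Frad 0.02 Fz 0.6 w 0.022862393146398083 J [-18.  32.  17.  90. -10.  60.  41.] 27.8
```

>>> {"name": "drive_tool", "arguments": {
  "plan": [
    [[0.74,-0.0006,0.0018,0,0,0,-0.8],[0.74,-0.0006,0.0018,0,0,0,-0.8],[0.74,0,0,0,0,0,0]]
  ]
}}

```text
time: 28.18
tool_pos: [0.6503, 0.0326, 0.2452]
tcp_rot: [180.0, -0.0, 131.6]
contact_force: [0.6, 0.5, 0.0]
gripper_width: 0.0229
grip_force: 0.0
```

```bash
python3 a.py; python3 - <<'E'
from h import *
im,d,P=shot('side');X=cloud(d,P);np.savez('/tmp/s3',im=im,X=X)
m=(im[...,0]>110)&(im[...,1]<60)&(im[...,2]<60)&(np.hypot(X[...,0]-.601,X[...,1]-.159)<.17)&(X[...,2]>.18)
p=X[m];print(m.sum(),p.mean(0),np.percentile(p[:,2],[5,50,95]))
E
```

```text
theta 291.31 R 0.1357 z 0.2452 psi 131.6 Ftan 0.75 Frad -0.23 Fz 0.0 w 0.02286495044479016 J [-18.  32.  17.  89. -10.  60.  43.] 28.175<stdin>:4: RuntimeWarning: Mean of empty slice.
  ret = um.true_divide(
Traceback (most recent call last):
IndexError: index -1 is out of bounds for axis 0 with size 0
```

Contact vanished (0 N) near 289–291°, as a drop into the notch would show. Letting go and lifting to check.

>>> {"name": "drive_tool", "arguments": {
  "plan": [
    [[0.5,0,0,0,0,0,0],[0.2,0,0,0,0,0,0],[0,0,0,0,0,0,0],[0,0,0,0,0,0,0],[0,0,0,-0.03,0,0,0],[0,0,0,-0.045,0,0,0],[0,0,0,-0.045,0,0,0],[0,0,0,0,0,0,0],[0,0,0,0,0,0,0]]
  ]
}}

```text
time: 29.35
tool_pos: [0.6498, 0.0326, 0.3644]
tcp_rot: [-180.0, -0.0, 131.6]
contact_force: [-0.1, 0.2, 0.4]
gripper_width: 0.0881
grip_force: 0.0
```

```bash
cat > chk.py <<'E'
from h import *
s=r.sense();print(s['tool_pos'],s['time'])
im,d,P=shot('wrist');X=cloud(d,P)
v,u=np.mgrid[:384,:512]
Rp=np.hypot(X[...,0]-.601,X[...,1]-.159)
red=(im[...,0].astype(int)>1.8*im[...,1])&(im[...,0]>70)&(X[...,2]>.195)&(X[...,2]<.235)&(Rp<.17)
p=X[red];print('arm z',np.median(p[:,2]).round(4),np.degrees(np.arctan2(p[:,1]-.159,p[:,0]-.601)).mean().round(2)%360,red.sum())
m=(X[...,2]>.243)&(X[...,2]<.275)&(Rp>.12)&(Rp<.155)&(im.max(2)<90)
q=X[m];q=q[np.hypot(*(q[:,:2]-np.median(q[:,:2],0)).T)<.02];e=cv2.fitEllipse(cv2.convexHull((q[:,:2]*1000).astype(np.float32)));k=np.array(e[0])/1000
print('knob',e,np.median(q[:,2]).round(4),'ang',np.degrees(np.arctan2(*(k-[.601,.159])[::-1]))%360,'R',np.hypot(*(k-[.601,.159])))
m=(X[...,2]>.183)&(X[...,2]<.197)&(np.hypot(X[...,0]-.618,X[...,1]-.066)<.04);print('lid',m.sum(),X[m].mean(0))
E
python3 chk.py
```

```text
[0.64980289 0.03256566 0.36444635] 29.35
arm z 0.2105 290.5 2675
knob ((649.9655151367188, 30.303197860717773), (17.00440216064453, 17.583879470825195), 48.4713134765625) 0.2522 ang 290.83041289793465 R 0.1376970898511722
lid 873 [0.60570249 0.06416528 0.19101766]
```

Arm top is 210.5 mm and knob top 252 mm, about 2 mm above parked, which means dropped and clamped on the lid; the shoe is about 17 mm off the jar's axis. Handing in.

```bash
python3 -c "
from workcell import r
print(r.close_job())"
```

```text
the job is handed in; nothing more can be done
None
```

The blue-ringed jar is seated in the mill's cup, the clamp has dropped into its notch onto the lid, the gripper is clear, and the job was handed in at about 29 s; no verdict came back, and the clamping force on the lid was not measured directly.

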